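Change over the power-module test station and set its cooling air

TASK

Shut the cooling-air valve before any carrier goes in or out; then, with the air still off, slide the tested carriers (orange tabs) out from under the test station's head and set them flat in the grey tray, and slide every new carrier (blue tab) from the mat into a lane under the head, module first, until it is fully home against the stop. Last, turn the valve's blue lever so that it points at the orange set mark, and leave it there. Leave everything else on the bench alone.

Things in the scene. Friction and masses are not known exactly. Their poses are not given: they have to be found in the camera images.
- station: Test station, fixed to the bench. Origin: on the bench under the middle of its lanes; x points into the lanes (away from the robot), z up. Grey base 20 mm thick from x = -175 mm on, 260 mm wide: its top is the floor of three lanes centred at y = -80, 0 and +80 mm and of the open apron before them. Each carrier fits each lane.
- lane_a (a point): Lane at station y = -80 mm. The point is where the origin of a carrier that is fully home lies (station x = 25 mm, z = 20 mm); x points into the lane. The carrier's front edge then meets the end stop at station x = 85 mm and its tab (station x = 0) still stands out in front of the head.
- lane_b (a point): The same for the middle lane, y = 0. Every lane runs between guide rails 10 mm high and 64 mm apart; the rails are straight from station x = -10 mm on, and their tapered noses begin at x = -36 mm.
- lane_c (a point): The same for the lane at station y = +80 mm.
- head_edge (a point): Middle of the lower front edge of the green contact head, which hangs over the lanes from station x = 34 mm on; underside 54 mm, top 90 mm (terminals to 112 mm) above the bench, 276 mm wide. A carrier can only enter by sliding along its lane beneath it.
- air_valve (a joint): angle of the cooling-air ball valve's blue lever on the right (-y) side of the station, rad: 0 = shut, at its stop (lever points to station -x, towards the robot, across the pipe), 1.571 = fully open (points to station -y, along the pipe); opens anticlockwise from above, stays where left; 4 N at the grip turns it
- lever_grip (a point): point to grip or push, in the middle of the lever bar, 65 mm out from its axis and 90 mm above the bench; the bar is 14 mm wide, 12 mm high and ends 88 mm from the axis; this frame turns with the lever, x points from here to the axis. The nearest thing below is the white quadrant plate, its top 56 mm above the bench
- valve_axis (a point): on the vertical axis of the lever, at the bar's height; frame parallel to the station's
- set_mark (a joint): angle of the orange set mark on the white quadrant plate under the lever, counted as the lever's angle is: when both agree the lever lies exactly over the mark. The mark is not to be turned (stiff)
- mark_tip (a point): top of the orange set mark, 98 mm from the valve's axis, 66 mm above the bench; x points to the axis
- done_tray: fixed low grey tray for tested carriers; origin: underside centre, outside 180 (x) x 200 (y) x 16 mm, walls and floor 4 mm thick: two carriers lie in it side by side, each along the tray's x, at y = -44 and +44 mm, tabs nearer the robot
- new_1: New carrier: blue tab, black module; 2 or 3 of new_1..3 are there, on the blue mat (fixed, 3 mm thick). Origin: centre of the underside of its 120 x 60 x 6 mm plate, x to the module end, z up. Module at x +7 to +55 mm, 26 mm high in all; steel bar at x -52 mm, 22 mm high. Pull tab centred at x = -25 mm, y = 0: 22 mm long, 14 mm wide (y: pinch it so), from 6 to 54 mm above the underside, best gripped at 37 mm. 280 g, balanced near the tab.
- new_2: New carrier: blue tab, black module; 2 or 3 of new_1..3 are there, on the blue mat (fixed, 3 mm thick). Same build as new_1.
- new_3: New carrier: blue tab, black module; 2 or 3 of new_1..3 are there, on the blue mat (fixed, 3 mm thick). Same build as new_1.
- tested_a: Tested carrier: orange tab, white module; two of tested_a..c are present, each fully home in a lane (a: -80, b: 0, c: +80 mm) at the start. Same build as new_1.
- tested_b: Tested carrier: orange tab, white module; two of tested_a..c are present, each fully home in a lane (a: -80, b: 0, c: +80 mm) at the start. Same build as new_1.
- tested_c: Tested carrier: orange tab, white module; two of tested_a..c are present, each fully home in a lane (a: -80, b: 0, c: +80 mm) at the start. Same build as new_1.
- multimeter: bystander: hand-held multimeter, orange, 150 x 75 x 34 mm. To be left alone
- screwdriver: bystander: screwdriver, 180 mm long, lying down. To be left alone
- pen: bystander: red pen, 140 mm long, 10 mm thick. To be left alone
- screw_tin: bystander: round open steel tin, 56 mm across, 22 mm high, on the mat among the new carriers. To be left alone
- mug: bystander: white mug, 80 mm across, 90 mm high. To be left alone
- solder_spool: bystander: grey spool, 60 mm across, 40 mm high. To be left alone
- mouse: bystander: black computer mouse, 100 x 60 x 30 mm. To be left alone

How it is judged (in metres and radians):
On the way, in this order (a step that is already met when the one before it is completed fails the run):
1. the cooling-air valve is shut while the tested carriers are still home in their lanes and no new carrier is in a lane (value of joint air_valve below 0.09 rad and x of tested_a in the frame of station between 0.02 and 0.032 m and y of tested_a in the frame of station between -0.09 and 0.09 m and z of each of tested_a, tested_b, tested_c in the frame of station below 0.025 m and angle between each of tested_a, tested_b, tested_c's own z axis and vertical below 0.08 rad and x of tested_b in the frame of station between 0.02 and 0.032 m and y of tested_b in the frame of station between -0.09 and 0.09 m and x of tested_c in the frame of station between 0.02 and 0.032 m and y of tested_c in the frame of station between -0.09 and 0.09 m and not (x of new_1 in the frame of station above -0.09 m and y of new_1 in the frame of station below 0.11 m) and not (x of new_2 in the frame of station above -0.09 m and y of new_2 in the frame of station below 0.11 m) and not (x of new_3 in the frame of station above -0.09 m and y of new_3 in the frame of station below 0.11 m)), for 0.2 s.
2. with the valve still shut, every tested carrier lies in the tray and every new carrier is fully home in a lane, and the robot has let go of them (value of joint air_valve below 0.09 rad and x of new_1 in the frame of station between 0.02 and 0.032 m and y of new_1 in the frame of station between -0.09 and 0.09 m and z of each of new_1, new_2, new_3 in the frame of station below 0.025 m and angle between each of new_1, new_2, new_3, tested_a, tested_b, tested_c's own z axis and vertical below 0.08 rad and x of new_2 in the frame of station between 0.02 and 0.032 m and y of new_2 in the frame of station between -0.09 and 0.09 m and x of new_3 in the frame of station between 0.02 and 0.032 m and y of new_3 in the frame of station between -0.09 and 0.09 m and x of tested_a in the frame of done_tray between -0.05 and 0.05 m and y of tested_a in the frame of done_tray between -0.085 and 0.085 m and z of each of tested_a, tested_b, tested_c in the frame of done_tray below 0.009 m and x of tested_b in the frame of done_tray between -0.05 and 0.05 m and y of tested_b in the frame of done_tray between -0.085 and 0.085 m and x of tested_c in the frame of done_tray between -0.05 and 0.05 m and y of tested_c in the frame of done_tray between -0.085 and 0.085 m and linear speed of each of new_1, new_2, new_3, tested_a, tested_b, tested_c below 0.02 m/s and contact force between each of new_1, new_2, new_3, tested_a, tested_b, tested_c and the fingers below 0.3 N), for 0.2 s.
At the end, for the whole second after the job is handed in: All new carriers lie flat in lanes within 5 mm of the stop; all tested ones lie flat on the grey tray's floor; the lever points at the orange mark within 5 degrees; all at rest. The valve was shut (within 5 degrees) before any carrier went in or out and until all were in place (x of new_1 in the frame of station between 0.02 and 0.032 m and y of new_1 in the frame of station between -0.09 and 0.09 m and z of each of new_1, new_2, new_3 in the frame of station below 0.025 m and angle between each of new_1, new_2, new_3, tested_a, tested_b, tested_c's own z axis and vertical below 0.08 rad and x of new_2 in the frame of station between 0.02 and 0.032 m and y of new_2 in the frame of station between -0.09 and 0.09 m and x of new_3 in the frame of station between 0.02 and 0.032 m and y of new_3 in the frame of station between -0.09 and 0.09 m and x of tested_a in the frame of done_tray between -0.05 and 0.05 m and y of tested_a in the frame of done_tray between -0.085 and 0.085 m and z of each of tested_a, tested_b, tested_c in the frame of done_tray below 0.009 m and x of tested_b in the frame of done_tray between -0.05 and 0.05 m and y of tested_b in the frame of done_tray between -0.085 and 0.085 m and x of tested_c in the frame of done_tray between -0.05 and 0.05 m and y of tested_c in the frame of done_tray between -0.085 and 0.085 m and linear speed of each of new_1, new_2, new_3, tested_a, tested_b, tested_c below 0.02 m/s and angle between the x axis of lever_grip and the x axis of mark_tip, either way round below 0.09 rad and value of joint air_valve above 0.4 rad and velocity of joint air_valve below 0.02 rad/s); the robot touches nothing.
It fails at once if a bystander is knocked more than 6 cm from its place (distance of any of multimeter, screwdriver, pen, screw_tin, mug, solder_spool, mouse from where it was at the start of the episode above 0.06 m).
It fails at once if the set mark is turned more than 0.05 rad (3 degrees) (distance of mark_tip from where it was at the start of the episode above 0.005 m).
Of new_1, new_2, new_3 only 2 to 3 are there at a start; the rules pass over those that are not, and their reading is None.
Of tested_a, tested_b, tested_c only 2 to 2 are there at a start; the rules pass over those that are not, and their reading is None.
At some moment in a run one of new_1, new_2, new_3 may be knocked a few centimetres aside while the robot is not near it.
Once in a run the grip may slacken for a moment while it holds something.
It also fails if it takes over 210 s, if anything falls off the work surface, if the arm or the gripper's body presses on something with over 40 N, if the wrist force passes 120 N, or if a joint passes its speed limit or range.

ROBOT

A 6-joint arm with a two-finger parallel gripper is mounted at the origin on the work surface. World frame = base frame: x ahead of the robot, y to its left, z up, the work surface at z = 0. Lengths are in m, angles in degrees, forces in N, time in s.
With the tool pointing down it reaches from about 0.35 to 0.875 m from the base axis. Payload 4.2 kg.
Tool frame: the origin (TCP) lies midway between the tips of the shut fingers; the grasp point (between the pads) lies 19 mm behind it; z points along the fingers, y is the line along which they close (so a half turn about z gives the same grasp; the last joint's range is limited). The gripper opens to 87 mm and grips with 3 to 60 N. Pads are 19 mm wide; open, the fingers measure 117 mm over their backs; the gripper's body (75 mm by 190 mm) begins 51 mm behind the grasp point.
Start: joints at [-58.178, 22.042, 0.453, 0, -68.411, -14.817], TCP at [0.183, -0.598, 0.223] pointing down, gripper open.
Joint ranges: [-179.83, 179.83], [-69.29, 118.12], [-61.27, 80.66], [-181.25, 117.63], [-171.15, -9.14], [-177.46, 177.46]. Speed limits (degrees/s): [159.86, 159.86, 180, 180, 180, 180].

INTERFACE

Orientations are given as a 3x3 rotation matrix whose columns are the frame's x, y, z axes.
In Python, from station import r, cams gives the robot as it stands.
- The arm moves only by the tool play_rows, never from a script. Its argument "commands" is text: rows parted by semicolons, each of 6 numbers parted by spaces: the shift along the world's x, y, z normalised to -1 to 1, where 1 is 30 mm, then the turn, a rotation vector about the world's x, y, z normalised to -1 to 1, where 1 is 0.15 rad. A call has 1 to 20 rows; each row shifts and turns the commanded pose from where the row before left it; what a row does not reach is not made up. A row lasts 1/10 s, in which the tool goes at most 50 mm and 8.59 degrees, less where a joint would pass 70% of its speed; a pose out of reach is approached as far as the arm can. A call with a number of a shift or a turn outside -1 to 1 is refused whole. A call with a gripper value outside its range is refused whole. "grip" is the finger opening in mm, from 0 to 87, set as the call begins (left out, the last holds). The fingers move at their own pace and stop on an object; the grip force is fixed at half the most. Time passes only in rows, so rows that do not move let the fingers close. It gives the time, the measured TCP pose, the force, the opening and the grip force at its end, in the units of the state.
- r.sense(): the state, without advancing time (a new reading comes with each control period).
- cams.capture(name): name is "side" or "top"; returns (picture, depth): 480x640x3 uint8, blue, green, red; 480x640 float32, m along the optical axis (not along the pixel's ray), 0 where there is no reading.
- cams.camera_info(name): a dict with "mtx" (3x3 intrinsics, pixels), "R" (3x3) and "t" (3): a world point X has camera coordinates R X + t. Camera axes: x right, y down, z forward; pixel columns grow to the right and rows downward; lengths in m; the calibration is good to about 2 mm. A picture is of the moment at which its call begins. camera_info takes no time and is no camera call.
- r.finish_job(): hands the job in; it is judged then, once.
The state is a dict: "time_s": time; "joints": joint angles; "joint_velocities": joint speeds; "effort": joint torques, N m; "tcp_pos": TCP position; "ee_rot": TCP orientation; "wrist_force": force on the tool from outside, world axes, zero at the start; "moment": the same for the moment, N m; "gripper_width": opening from 0.0 (shut) to 1.0 (fully open); "gripper_force": force on a finger pad.
Only numpy, scipy, OpenCV 4.12 (cv2) and the standard library are available. Lean on these libraries where they do the work, as an engineer would, in place of code of your own. Each camera call takes 0.05 s, during which the arm holds its last target. There are 200 camera calls.

## Working session

There is one attempt and no reset: what is moved stays moved. The work goes in short steps, Python scripts to look and compute and a tool call to move; the robot and the scene stay as the last step left them, time stands still between calls to the robot, and variables do not carry over. Pictures are saved under pics/ and viewed, at most 14 in all, crops included, and the job is handed in when it is done.

Besides the shell and the picture viewer there is one more tool, called after "Emit:" as a command line: name --argument value ..., lists and objects as JSON in quotes. play_rows: Moves the arm, as the interface text tells. Scaled input: -1 to 1 covers 30 mm each way for a shift and 0.15 rad each way for a turn. Its arguments: {"type":"object","properties":{"commands":{"type":"string"},"grip":{"type":"number"}},"required":["commands"]}

```bash
ls; mkdir -p pics; python3 - <<'E'
from station import r,cams
import cv2,numpy as np
for n in("side","top"):
    p,d=cams.capture(n);cv2.imwrite(f"pics/{n}0.png",p);np.save(f"{n}0.npy",d)
    i=cams.camera_info(n);print(n,{k:np.round(v,3).tolist() for k,v in i.items()})
s=r.sense();print(s["time_s"],s["tcp_pos"],np.round(s["ee_rot"],3))
E
```

```text
pics
side {'mtx': [[479.949, 0.0, 324.097], [0.0, 479.949, 240.842], [0.0, 0.0, 1.0]], 'R': [[-0.708, -0.706, 0.005], [-0.466, 0.462, -0.754], [0.53, -0.537, -0.657]], 't': [0.334, 0.291, 0.943]}
top {'mtx': [[503.024, 0.0, 316.428], [0.0, 503.024, 239.609], [0.0, 0.0, 1.0]], 'R': [[0.026, -1.0, -0.015], [-0.996, -0.024, -0.089], [0.089, 0.017, -0.996]], 't': [-0.021, 0.492, 1.368]}
0.1 [ 0.18265454 -0.59716476  0.22158367] [[-0.956 -0.292 -0.001]
 [-0.292  0.956  0.002]
 [ 0.     0.002 -1.   ]]
```

View pics/top0.png

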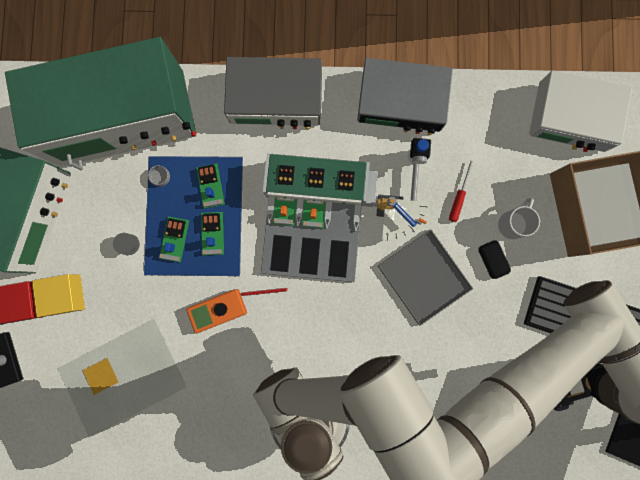

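View pics/side0.png

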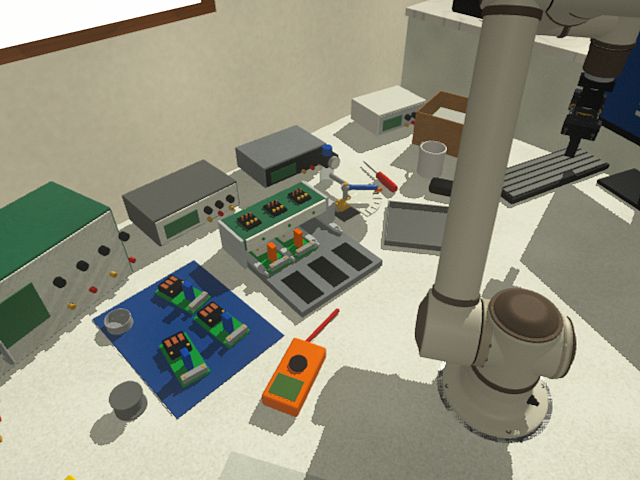

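The top view shows the station at about (310,215), with orange tabs in the left (c) and middle (b) lanes. Three blue-tab carriers sit on the mat at (210,190), (211,235) and (175,240). The tray is at (422,277) and the lever near (405,212). Next I'll take measurements.

```bash
cat > h.py <<'E'
from station import r,cams
import cv2,numpy as np
def cloud(n,d):
    i=cams.camera_info(n);K,R,t=i["mtx"],np.array(i["R"]),np.array(i["t"])
    v,u=np.mgrid[:480,:640];K=np.array(K)
    P=np.stack([(u-K[0,2])/K[0,0]*d,(v-K[1,2])/K[1,1]*d,d],-1)
    return (P-t)@R
def px2w(n,u,v,z):
    i=cams.camera_info(n);K,R,t=np.array(i["mtx"]),np.array(i["R"]),np.array(i["t"])
    c=-R.T@t; ray=R.T@np.linalg.solve(K,[u,v,1.]);return c+ray*(z-c[2])/ray[2]
def rect(W,m):
    (c,s,a)=cv2.minAreaRect((W[m][:,:2]*1000).astype(np.float32));return np.round(c,1),np.round(s,1),round(a,1),int(m.sum())
E
python3 - <<'E'
from h import *
p=cv2.imread("pics/top0.png");d=np.load("top0.npy");W=cloud("top",d);z=W[...,2]
hsv=cv2.cvtColor(p,cv2.COLOR_BGR2HSV)
def comps(m,name,mn=12):
    n,l,s,c=cv2.connectedComponentsWithStats(m.astype(np.uint8))
    for k in range(1,n):
        if s[k,4]>=mn:
            q=l==k;print(name,np.round(c[k]),"z",np.round(np.percentile(z[q],[10,50,90])*1000),*rect(W,q))
H,S,V=hsv[...,0],hsv[...,1],hsv[...,2]
R=np.zeros((480,640),bool);R[140:330,130:480]=1
comps(R&(H>100)&(H<125)&(S>120)&(V>120),"bluebright")
comps(R&(H<22)&(S>140)&(V>120),"orange",8)
comps(R&(H>40)&(H<90)&(S>80)&(z<.05),"green",60)
comps(R&(z>.08)&(z<.095)&(H>40)&(H<95)&(S>60),"head",200)
comps(R&(z>.012)&(z<.028)&(S<60),"base",200)
m=R&(np.arange(640)>370)[None]&(np.arange(480)>225)[:,None]&(S<50)&(V<130)&(z<.03);comps(m,"tray",500)
m=R.copy();m[:,:250]=0;m[245:]=0
crop=cv2.resize(p[140:290,250:450],(800,600),interpolation=cv2.INTER_CUBIC);cv2.imwrite("pics/crop1.png",crop)
E
```

```text
bluebright [423. 144.] z [121. 125. 128.] [ 737.8 -280.1] [24.8 27.5] 8.7 87
bluebright [209. 191.] z [27. 53. 60.] [615.1 290.5] [20.8 13.5] 15.9 51
bluebright [406. 215.] z [93. 96. 99.] [ 559.6 -239.2] [75.7 10.5] 44.8 59
bluebright [210. 241.] z [25. 54. 58.] [479.9 281.1] [19.3 13. ] 3.3 60
bluebright [169. 247.] z [22. 53. 59.] [420.8 184.5] [443.8  19.7] 79.1 68
orange [211. 170.] z [23. 28. 31.] [681.3 291.1] [15.1  7.5] 14.2 18
orange [201. 171.] z [21. 28. 31.] [675.1 318.9] [ 7.9 14.1] 70.2 17
orange [206. 170.] z [23. 29. 33.] [677.7 304.6] [17.6  9. ] 9.3 17
orange [459. 206.] z [20. 24. 29.] [ 482.  -238.8] [ 58.9 468.2] 35.7 154
orange [379. 201.] z [41. 46. 51.] [ 600.3 -176.1] [11.1  5.9] 19.6 10
orange [384. 200.] z [44. 48. 52.] [ 601.6 -190.5] [13.7 13. ] 77.4 19
orange [392. 201.] z [ 98. 101. 103.] [ 593.  -204.2] [6.9 7.9] 64.1 11
orange [284. 210.] z [52. 73. 78.] [470.4  31.9] [238.1  19.1] 27.5 50
orange [388. 207.] z [44. 47. 48.] [ 584.1 -201.3] [9.5 4.4] 63.5 9
orange [313. 213.] z [68. 74. 76.] [564.1   1. ] [26.7 12.8] 0.7 42
orange [205. 219.] z [24. 2
[... 605 characters left out ...]
n [212. 187.] z [ 4.  8. 13.] [639.9 297.3] [120.3  63.8] 13.4 461
green [285. 210.] z [21. 25. 29.] [569.3  82.7] [60.9 73.4] 85.6 349
green [314. 212.] z [22. 26. 29.] [562.9   2.2] [60.2 73.1] 85.9 359
green [213. 234.] z [ 4.  8. 14.] [505.4 285.8] [120.8  65. ] 2.9 510
green [175. 240.] z [ 4.  8. 14.] [487.  392.2] [ 67.  120.5] 82.2 494
green [201. 316.] z [31. 35. 39.] [274.6 298.7] [51.2 43. ] 22.8 296
head [316. 177.] z [86. 90. 93.] [654.5  -3.7] [257.6 103.8] 86.2 2687
base [314. 247.] z [16. 20. 24.] [495.4   7.1] [260.  215.4] 86.1 5581
tray [470. 245.] z [-4. -0.  4.] [ 469.3 -428. ] [148.9  72.2] 1.2 793
tray [421. 278.] z [-1.  4.  9.] [ 395.2 -298.9] [207.  199.6] 35.9 5422
```

View pics/crop1.png

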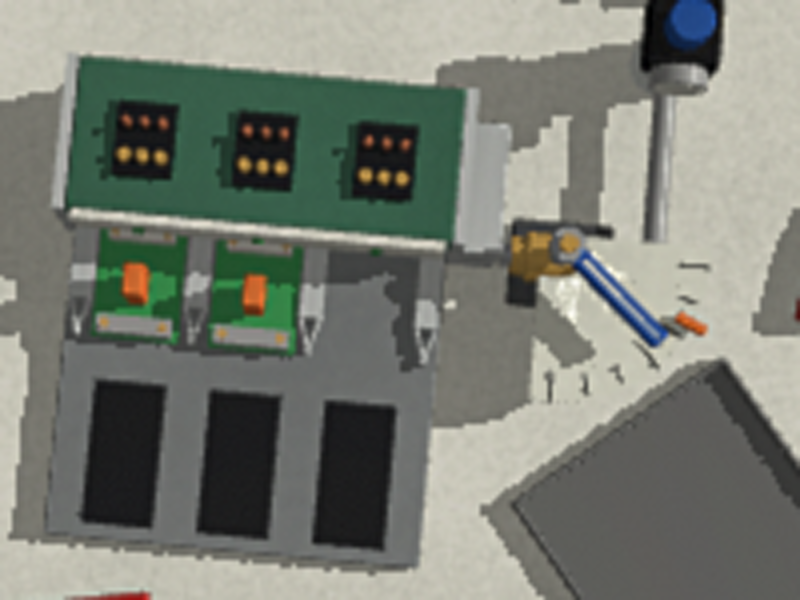

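Emit:
play_rows --commands "0.94 0.89 0 0 0 0.24;0.94 0.89 0 0 0 0.24;0.94 0.89 0 0 0 0.24;0.94 0.89 0 0 0 0.24;0.94 0.89 0 0 0 0.24;0.94 0.89 0 0 0 0.24;0.94 0.89 0 0 0 0.24;0.94 0.89 0 0 0 0.24;0.94 0.89 0 0 0 0.24;0.94 0.89 0 0 0 0.24;0.94 0.89 0 0 0 0.24;0.94 0.89 0 0 0 0.24;0.94 0.89 0 0 0 0.24;0 0 0 0 0 0;0 0 0 0 0 0" --grip 50

```text
time_s: 1.6
tcp_pos: [0.5495, -0.2497, 0.2217]
ee_rot: [[-0.721, -0.693, -0.002], [-0.693, 0.721, 0.0], [0.001, 0.002, -1.0]]
wrist_force: [-0.2, -0.6, -0.1]
gripper_width: 0.573
gripper_force: 0.0
```

```bash
cat >> h.py <<'E'
def psi():
    R=np.array(r.sense()["ee_rot"]);return np.degrees(np.arctan2(R[1,1],R[0,1]))-90
def need(x,y,z,a):
    s=r.sense();e=np.array([x,y,z])-np.array(s["tcp_pos"])*1000
    da=(a-psi()+90)%180-90
    print("t",round(s["time_s"],1),"need units xyz",np.round(e/30,2),"turn",round(np.radians(da)/.15,2),"deg",round(da,1))
E
python3 - <<'E'
from h import *
print("bolt",px2w("top",392,200.75,.102),psi())
d=np.load("top0.npy");W=cloud("top",d);z=W[...,2]
p=cv2.imread("pics/top0.png");hsv=cv2.cvtColor(p,cv2.COLOR_BGR2HSV);H,S,V=cv2.split(hsv)
for nm,(u0,u1,v0,v1),lo,hi in [("tabc",(270,298,195,225),.06,.085),("tabb",(300,328,195,225),.06,.085),("tab1",(195,225,175,210),.045,.07),("tab2",(200,225,225,260),.045,.07),("tab3",(155,185,230,265),.045,.07),("lever",(385,425,195,235),.085,.105),("mark",(415,435,210,232),.055,.08)]:
    m=np.zeros((480,640),bool);m[v0:v1,u0:u1]=1;m&=(z>lo)&(z<hi)&(S>110)
    print(nm,*rect(W,m),np.round(W[m].mean(0)*1000,1))
for i,px in enumerate([(432,230),(373,265),(420,323),(470,290)]): print(np.round(px2w("top",*px,.016)*1000))
need(550,-250,76,44)
E
```

```text
bolt [ 0.59200302 -0.20452772  0.102     ] 43.89853382424681
tabc [577.6  81. ] [13.3 43.8] 82.1 44 [566.9  82.4  73. ]
tabb [581.9  -6.5] [22.1 67.3] 63.1 47 [565.    0.   74.1]
tab1 [615.4 291.2] [21.2 14.6] 17.0 48 [614.9 290.3  55.4]
tab2 [478.9 283. ] [21.3 15.3] 1.8 50 [479.8 282.6  54.7]
tab3 [461.4 395.5] [15.  21.8] 80.0 48 [460.9 394.8  55.1]
lever [ 563.8 -233. ] [90.6 13.3] 44.9 111 [ 561.7 -234.    96. ]
mark [ 547.2 -288.8] [24.8 11.4] 81.8 25 [ 546.5 -290.7   64.2]
[ 527. -328.   16.]
[ 426. -166.   16.]
[ 272. -296.   16.]
[ 365. -432.   16.]
t 1.6 need units xyz [ 0.02 -0.01 -4.86] turn 0.01 deg 0.1
```

Emit:
play_rows --commands "0 0 -0.97 0 0 0;0 0 -0.97 0 0 0;0 0 -0.97 0 0 0;0 0 -0.97 0 0 0;0 0 -0.97 0 0 0;0 0 0 0 0 0"

```text
time_s: 2.2
tcp_pos: [0.5451, -0.2507, 0.0729]
ee_rot: [[-0.724, -0.69, -0.01], [-0.69, 0.724, 0.003], [0.005, 0.009, -1.0]]
wrist_force: [-1.3, 0.1, -0.0]
gripper_width: 0.576
gripper_force: 0.0
```

Emit:
play_rows --commands "0 0 0 0 0 0;0 0 0 0 0 0;0 0 0 0 0 0;0 0 0 0 0 0;0 0 0 0 0 0;0 0 0 0 0 0" --grip 0

```text
time_s: 2.8
tcp_pos: [0.5486, -0.2499, 0.0776]
ee_rot: [[-0.721, -0.693, -0.002], [-0.693, 0.721, 0.001], [0.001, 0.002, -1.0]]
wrist_force: [-2.6, 4.1, 4.4]
gripper_width: 0.16
gripper_force: 29.9
```

Emit:
play_rows --commands "-0.19 0.21 0 0 0 -0.88;-0.16 0.23 0 0 0 -0.88;-0.13 0.25 0 0 0 -0.88;-0.095 0.265 0 0 0 -0.88;-0.06 0.275 0 0 0 -0.88;-0.02 0.28 0 0 0 -0.88;0.015 0.28 0 0 0 -0.88;0 0 0 0 0 0;0 0 0 0 0 0;0 0 0 0 0 0"

```text
time_s: 3.8
tcp_pos: [0.5298, -0.1998, 0.0776]
ee_rot: [[-0.988, 0.156, -0.001], [0.156, 0.988, -0.004], [0.0, -0.004, -1.0]]
wrist_force: [-1.6, -10.7, 0.3]
gripper_width: 0.159
gripper_force: 30.6
```

Emit:
play_rows --commands "0 0 0 0 0 0;0 0 0 0 0 0;0 0 0 0 0 0;0 0 1 0 0 0;0 0 1 0 0 0;0 0 1 0 0 0;0 0 1 0 0 0" --grip 50

```text
time_s: 4.5
tcp_pos: [0.5303, -0.1964, 0.1983]
ee_rot: [[-0.987, 0.158, 0.0], [0.158, 0.987, 0.0], [-0.0, 0.0, -1.0]]
wrist_force: [0.1, -0.6, -0.4]
gripper_width: 0.565
gripper_force: 0.0
```

```bash
python3 - <<'E'
from h import *
need(565,0,150,-4)
p,d=cams.capture("top");W=cloud("top",d)
cv2.imwrite("pics/c2.png",cv2.resize(p[140:290,250:450],(800,600),interpolation=cv2.INTER_CUBIC))
E
```

```text
t 4.5 need units xyz [ 1.16  6.55 -1.61] turn 0.59 deg 5.1
```

View pics/c2.png

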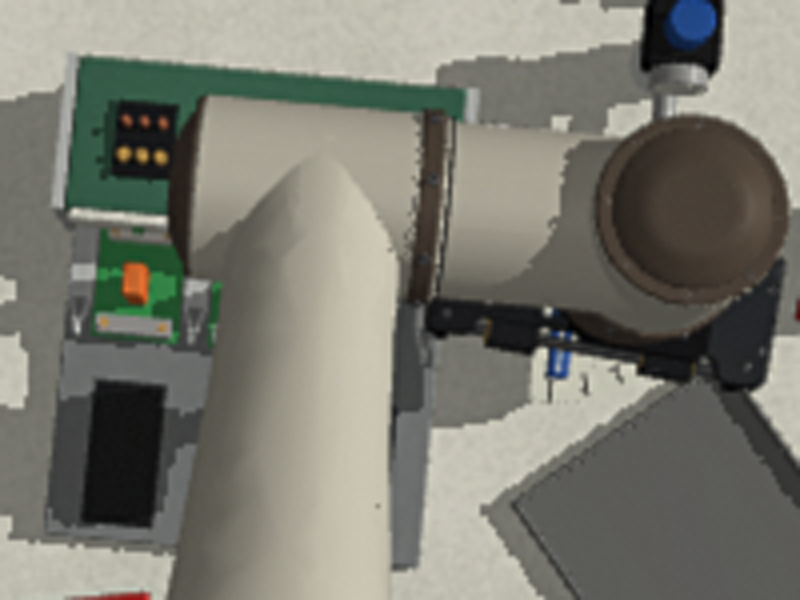

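Emit:
play_rows --commands "0.16 0.94 0 0 0 0.08;0.16 0.94 0 0 0 0.08;0.16 0.94 0 0 0 0.08;0.16 0.94 0 0 0 0.08;0.16 0.94 0 0 0 0.08;0.16 0.94 0 0 0 0.08;0.16 0.94 0 0 0 0.08;0 0 0 0 0 0;0 0 -0.89 0 0 0;0 0 -0.89 0 0 0;0 0 -0.89 0 0 0;0 0 -0.89 0 0 0;0 0 -0.89 0 0 0;0 0 -0.89 0 0 0;0 0 0 0 0 0;0 0 0 0 0 0"

```text
time_s: 6.15
tcp_pos: [0.564, 0.0002, 0.037]
ee_rot: [[-0.997, 0.075, -0.0], [0.075, 0.997, -0.0], [0.0, -0.001, -1.0]]
wrist_force: [0.1, 0.2, 0.6]
gripper_width: 0.579
gripper_force: 0.0
```

Emit:
play_rows --commands "0 0 0 0 0 0;0 0 0 0 0 0;0 0 0 0 0 0;0 0 0 0 0 0;0 0 0 0 0 0;0 0 0 0 0 0" --grip 0

```text
time_s: 6.75
tcp_pos: [0.5642, 0.0009, 0.0372]
ee_rot: [[-0.997, 0.075, 0.001], [0.075, 0.997, 0.001], [-0.001, 0.001, -1.0]]
wrist_force: [-1.1, 2.2, 1.5]
gripper_width: 0.156
gripper_force: 30.0
```

```bash
python3 - <<'E'
from h import *
need(430,10,38,-4)
E
```

```text
t 6.8 need units xyz [-4.47  0.3   0.03] turn 0.03 deg 0.3
```

Emit:
play_rows --commands "-0.45 0.03 0 0 0 0;-0.9 0.06 0 0 0 0;-0.9 0.06 0 0 0 0;-0.9 0.06 0 0 0 0;-0.9 0.06 0 0 0 0;-0.45 0.03 0 0 0 0;0 0 0 0 0 0;0 0 0.94 0 0 0;0 0 0.94 0 0 0;0 0 0.94 0 0 0;0 0 0.94 0 0 0;0 0 0 0 0 0;0 0 0 0 0 0"

```text
time_s: 8.05
tcp_pos: [0.4288, 0.0095, 0.1493]
ee_rot: [[-0.997, 0.076, -0.0], [0.076, 0.997, 0.001], [0.0, 0.001, -1.0]]
wrist_force: [-0.7, -0.3, -3.4]
gripper_width: 0.157
gripper_force: 30.0
```

```bash
python3 - <<'E'
from h import *
need(346,-307,150,-54)
E
```

```text
t 8.1 need units xyz [ -2.76 -10.55   0.02] turn -5.78 deg -49.6
```

Emit:
play_rows --commands "-0.23 -0.88 0 0 0 -0.48;-0.23 -0.88 0 0 0 -0.48;-0.23 -0.88 0 0 0 -0.48;-0.23 -0.88 0 0 0 -0.48;-0.23 -0.88 0 0 0 -0.48;-0.23 -0.88 0 0 0 -0.48;-0.23 -0.88 0 0 0 -0.48;-0.23 -0.88 0 0 0 -0.48;-0.23 -0.88 0 0 0 -0.48;-0.23 -0.88 0 0 0 -0.48;-0.23 -0.88 0 0 0 -0.48;-0.23 -0.88 0 0 0 -0.48;0 0 0 0 0 0;0 0 0 0 0 0"

```text
time_s: 9.45
tcp_pos: [0.3447, -0.3071, 0.1476]
ee_rot: [[-0.589, 0.808, -0.004], [0.808, 0.589, 0.002], [0.004, -0.002, -1.0]]
wrist_force: [-0.1, -0.5, -2.7]
gripper_width: 0.158
gripper_force: 30.0
```

```bash
python3 - <<'E'
from h import *
need(346,-307,22,-54)
p,d=cams.capture("side")
cv2.imwrite("pics/c3.png",cv2.resize(p[100:325,330:630],(800,600),interpolation=cv2.INTER_CUBIC))
E
```

```text
t 9.4 need units xyz [ 0.04  0.   -4.19] turn -0.01 deg -0.1
```

View pics/c3.png

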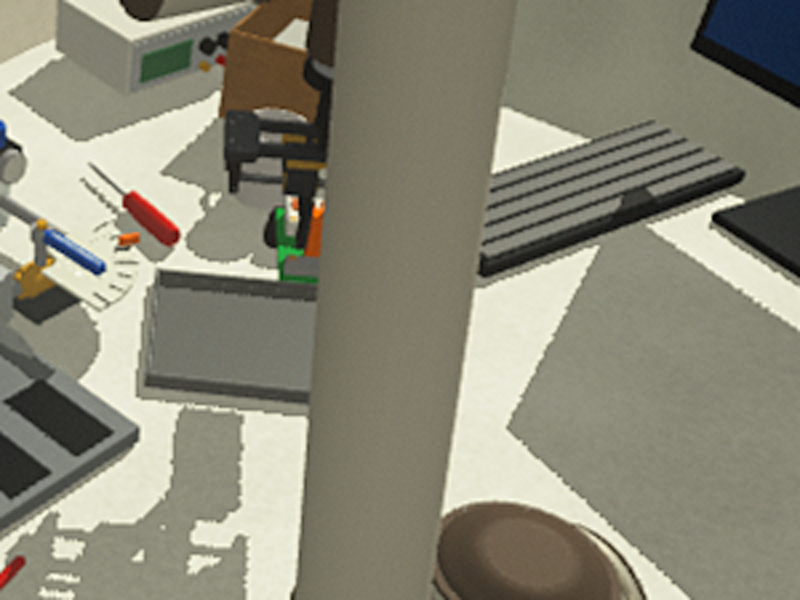

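The orange-tab carrier is held level, module away from the robot, above the right end of the tray. The lever at (75,250) is in the shut position. I'll lower it and release.

Emit:
play_rows --commands "0.04 0 -0.9 0 0 0;0 0 -0.9 0 0 0;0 0 -0.9 0 0 0;0 0 -0.9 0 0 0;0 0 -0.3 0 0 0;0 0 -0.2 0 0 0;0 0 -0.1 0 0 0;0 0 0 0 0 0;0 0 0 0 0 0"

```text
time_s: 10.4
tcp_pos: [0.348, -0.3075, 0.0246]
ee_rot: [[-0.591, 0.807, 0.002], [0.807, 0.591, -0.001], [-0.002, 0.001, -1.0]]
wrist_force: [-0.9, -0.1, -2.9]
gripper_width: 0.157
gripper_force: 30.0
```

Emit:
play_rows --commands "0 0 0 0 0 0;0 0 0 0 0 0;0 0 0 0 0 0;0 0 0.5 0 0 0;0 0 1 0 0 0;0 0 1 0 0 0;0 0 1 0 0 0;0 0 1 0 0 0;0 0 0.5 0 0 0;0 0 0 0 0 0" --grip 50

```text
time_s: 11.4
tcp_pos: [0.3486, -0.308, 0.1763]
ee_rot: [[-0.591, 0.807, 0.006], [0.807, 0.591, -0.003], [-0.006, 0.003, -1.0]]
wrist_force: [-0.1, -0.2, 0.3]
gripper_width: 0.578
gripper_force: 0.0
```

```bash
python3 - <<'E'
from h import *
need(570,81,170,-4)
E
```

```text
t 11.4 need units xyz [ 7.38 12.97 -0.21] turn 5.79 deg 49.8
```

Emit:
play_rows --commands "0.527 0.926 0 0 0 0.414;0.527 0.926 0 0 0 0.414;0.527 0.926 0 0 0 0.414;0.527 0.926 0 0 0 0.414;0.527 0.926 0 0 0 0.414;0.527 0.926 0 0 0 0.414;0.527 0.926 0 0 0 0.414;0.527 0.926 0 0 0 0.414;0.527 0.926 0 0 0 0.414;0.527 0.926 0 0 0 0.414;0.527 0.926 0 0 0 0.414;0.527 0.926 0 0 0 0.414;0.527 0.926 0 0 0 0.414;0.527 0.926 0 0 0 0.414;0 0 0 0 0 0;0 0 0 0 0 0"

```text
time_s: 13.0
tcp_pos: [0.5678, 0.0819, 0.172]
ee_rot: [[-0.998, 0.069, -0.003], [0.069, 0.998, -0.001], [0.003, -0.001, -1.0]]
wrist_force: [0.2, 0.0, 0.0]
gripper_width: 0.574
gripper_force: 0.0
```

```bash
python3 - <<'E'
from h import *
need(570,81,37.5,-4)
E
```

```text
t 13.0 need units xyz [ 0.07 -0.03 -4.48] turn -0.0 deg -0.0
```

Emit:
play_rows --commands "0.07 -0.03 -0.9 0 0 0;0 0 -0.9 0 0 0;0 0 -0.9 0 0 0;0 0 -0.9 0 0 0;0 0 -0.9 0 0 0;0 0 0 0 0 0;0 0 0 0 0 0"

```text
time_s: 13.7
tcp_pos: [0.5703, 0.0799, 0.0387]
ee_rot: [[-0.998, 0.071, -0.001], [0.071, 0.998, -0.001], [0.001, -0.001, -1.0]]
wrist_force: [-0.1, -0.1, 0.4]
gripper_width: 0.575
gripper_force: 0.0
```

Emit:
play_rows --commands "0 0 0 0 0 0;0 0 0 0 0 0;0 0 0 0 0 0;0 0 0 0 0 0;0 0 0 0 0 0;0 0 0 0 0 0" --grip 0

```text
time_s: 14.3
tcp_pos: [0.571, 0.0812, 0.039]
ee_rot: [[-0.998, 0.069, 0.001], [0.069, 0.998, 0.001], [-0.001, 0.001, -1.0]]
wrist_force: [-0.1, 1.1, 1.4]
gripper_width: 0.162
gripper_force: 30.0
```

Emit:
play_rows --commands "-0.45 0.03 0 0 0 0;-0.9 0.06 0 0 0 0;-0.9 0.06 0 0 0 0;-0.9 0.06 0 0 0 0;-0.9 0.06 0 0 0 0;-0.45 0.03 0 0 0 0;0 0 0 0 0 0;0 0 0.94 0 0 0;0 0 0.94 0 0 0;0 0 0.94 0 0 0;0 0 0.94 0 0 0;0 0 0 0 0 0;0 0 0 0 0 0"

```text
time_s: 15.6
tcp_pos: [0.4355, 0.0896, 0.1509]
ee_rot: [[-0.997, 0.071, -0.001], [0.071, 0.997, 0.0], [0.001, 0.0, -1.0]]
wrist_force: [-0.7, -0.3, -4.3]
gripper_width: 0.159
gripper_force: 30.0
```

```bash
python3 - <<'E'
from h import *
need(417,-255,150,-54)
E
```

```text
t 15.6 need units xyz [ -0.62 -11.49  -0.03] turn -5.81 deg -49.9
```

Emit:
play_rows --commands "-0.048 -0.884 0 0 0 -0.447;-0.048 -0.884 0 0 0 -0.447;-0.048 -0.884 0 0 0 -0.447;-0.048 -0.884 0 0 0 -0.447;-0.048 -0.884 0 0 0 -0.447;-0.048 -0.884 0 0 0 -0.447;-0.048 -0.884 0 0 0 -0.447;-0.048 -0.884 0 0 0 -0.447;-0.048 -0.884 0 0 0 -0.447;-0.048 -0.884 0 0 0 -0.447;-0.048 -0.884 0 0 0 -0.447;-0.048 -0.884 0 0 0 -0.447;-0.048 -0.884 0 0 0 -0.447;0 0 0 0 0 0;0 0 0 0 0 0"

```text
time_s: 17.1
tcp_pos: [0.4156, -0.255, 0.1493]
ee_rot: [[-0.587, 0.809, -0.004], [0.809, 0.587, 0.002], [0.004, -0.003, -1.0]]
wrist_force: [-0.6, 0.3, -3.3]
gripper_width: 0.161
gripper_force: 30.0
```

```bash
python3 - <<'E'
from h import *
need(417,-255,23,-54)
E
```

```text
t 17.1 need units xyz [ 0.05 -0.   -4.21] turn 0.0 deg 0.0
```

Emit:
play_rows --commands "0 0 -0.9 0 0 0;0 0 -0.9 0 0 0;0 0 -0.9 0 0 0;0 0 -0.9 0 0 0;0 0 -0.3 0 0 0;0 0 -0.2 0 0 0;0 0 -0.1 0 0 0;0 0 0 0 0 0;0 0 0 0 0 0"

```text
time_s: 18.0
tcp_pos: [0.4177, -0.2551, 0.0264]
ee_rot: [[-0.589, 0.808, 0.002], [0.808, 0.589, -0.001], [-0.002, 0.001, -1.0]]
wrist_force: [0.0, -0.3, -3.4]
gripper_width: 0.16
gripper_force: 30.0
```

Emit:
play_rows --commands "0 0 0 0 0 0;0 0 0 0 0 0;0 0 0 0 0 0;0 0 0.5 0 0 0;0 0 1 0 0 0;0 0 1 0 0 0;0 0 1 0 0 0;0 0 1 0 0 0;0 0 0.5 0 0 0;0 0 0 0 0 0" --grip 50

```text
time_s: 19.0
tcp_pos: [0.4185, -0.2555, 0.1783]
ee_rot: [[-0.589, 0.808, 0.006], [0.808, 0.589, -0.002], [-0.005, 0.004, -1.0]]
wrist_force: [-0.1, -0.6, -0.5]
gripper_width: 0.575
gripper_force: 0.0
```

Emit:
play_rows --commands "0 0.95 0 0 0 0.5;0 0.95 0 0 0 0.5;0 0.95 0 0 0 0.5;0 0.95 0 0 0 0.5;0 0.95 0 0 0 0.5;0 0.95 0 0 0 0.5;0 0.95 0 0 0 0.5;0 0.95 0 0 0 0.5;0 0.95 0 0 0 0.5;0 0.95 0 0 0 0.5;0 0.95 0 0 0 0.5;0 0.95 0 0 0 0.5;0 0 0 0 0 0"

```text
time_s: 20.3
tcp_pos: [0.4168, 0.0891, 0.1746]
ee_rot: [[-0.999, 0.037, -0.001], [0.037, 0.999, -0.0], [0.001, -0.0, -1.0]]
wrist_force: [0.1, -0.4, -0.2]
gripper_width: 0.573
gripper_force: 0.0
```

```bash
python3 - <<'E'
from h import *
need(480,283,150,2.5)
p,d=cams.capture("top");np.save("t4.npy",d)
cv2.imwrite("pics/c4.png",cv2.resize(p[140:380,130:480],(800,549),interpolation=cv2.INTER_CUBIC))
E
```

```text
t 20.3 need units xyz [ 2.11  6.46 -0.82] turn 0.54 deg 4.6
```

View pics/c4.png

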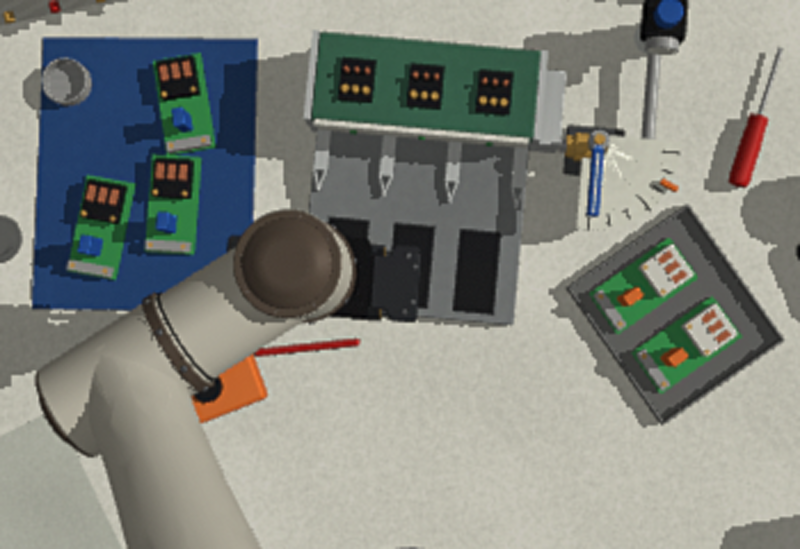

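The top view shows both tested carriers flat in the tray, the lever shut at (595,180), and all three lanes empty. The new carriers are at about (180,105), (172,205) and (100,228).

```bash
cat >> h.py <<'E'
def news():
    p,d=cams.capture("top");W=cloud("top",d);z=W[...,2]
    H,S,V=cv2.split(cv2.cvtColor(p,cv2.COLOR_BGR2HSV))
    m=(H>40)&(H<90)&(S>80)&(z<.05)&(z>-.01);m[:130]=0;m[290:]=0;m[:,:140]=0;m[:,245:]=0
    n,l,s,c=cv2.connectedComponentsWithStats(m.astype(np.uint8))
    for k in range(1,n):
        if s[k,4]>150:
            q=l==k;C,sz,a,_=rect(W,q);a=a if sz[0]>sz[1] else a-90
            u,v=np.round(c[k]).astype(int);t=np.zeros_like(m);t[max(v-25,0):v+30,u-25:u+25]=1
            t&=(z>.047)&(z<.068)&(H>100)&(H<125)&(S>120);print("carrier",C,sz,a,"tab",np.round(W[t].mean(0)*1000,1),rect(W,t)[:3],"pred",np.round(C-25*np.array([np.cos(np.radians(a)),np.sin(np.radians(a))]),1))
    return p
E
python3 - <<'E'
from h import *
news()
E
```

```text
carrier [580.8 297.3] [ 82.7 251.7] -0.5999999999999943 tab [561.2 296.8  55.9] (array([555.5, 297.2]), array([ 17.1, 142.2]), 84.0) pred [555.8 297.6]
carrier [487.3 393.3] [ 65.2 119.4] -9.099999999999994 tab [469.  368.9  56. ] (array([473.7, 353.9]), array([ 20. , 105.8]), 18.5) pred [462.6 397.3]
```

```bash
cat >> h.py <<'E'
def tabs():
    p,d=cams.capture("top");W=cloud("top",d);z=W[...,2]
    H,S,V=cv2.split(cv2.cvtColor(p,cv2.COLOR_BGR2HSV))
    m=(z>.042)&(z<.07)&(H>95)&(H<130)&(S>100);m[:130]=0;m[290:]=0;m[:,:140]=0;m[:,245:]=0
    n,l,s,c=cv2.connectedComponentsWithStats(m.astype(np.uint8))
    o=(H<22)&(S>110)&(z<.045)&(z>.015);o[:130]=0;o[290:]=0;o[:,:140]=0;o[:,245:]=0;O=W[o]*1000
    for k in range(1,n):
        if s[k,4]>15:
            C,sz,a,_=rect(W,l==k);cl=O[(np.hypot(*(O[:,:2]-C).T)<95)&(O[:,0]>C[0])]
            M=cl[np.hypot(*(cl[:,:2]-C-[62,0]).T)<32].mean(0)
            print("tab",C,sz,a,"mod",np.round(M[:2],1),"yaw",round(np.degrees(np.arctan2(M[1]-C[1],M[0]-C[0])),1))
    return p
E
python3 - <<'E'
from h import *
tabs()
E
```

```text
tab [616.2 291. ] [20.8 13.7] 15.1 mod [676.4 300.6] yaw 9.0
tab [490.5 304.5] [14.9 20.4] 88.8 mod [551.2 304.7] yaw 0.2
tab [460.9 395.3] [15.7 20.3] 84.6 mod [522.  388.1] yaw -6.8
```

Emit:
play_rows --commands "0.307 0.898 0 0 0 0.02;0.307 0.898 0 0 0 0.02;0.307 0.898 0 0 0 0.02;0.307 0.898 0 0 0 0.02;0.307 0.898 0 0 0 0.02;0.307 0.898 0 0 0 0.02;0.307 0.898 0 0 0 0.02;0.307 0.898 0 0 0 0.02;0 0 0 0 0 0;0 0 -0.86 0 0 0;0 0 -0.86 0 0 0;0 0 -0.86 0 0 0;0 0 -0.86 0 0 0;0 0 -0.86 0 0 0;0 0 -0.8 0 0 0;0 0 0 0 0 0;0 0 0 0 0 0"

```text
time_s: 22.15
tcp_pos: [0.4908, 0.3015, 0.0226]
ee_rot: [[-1.0, 0.019, -0.0], [0.019, 1.0, -0.001], [0.0, -0.001, -1.0]]
wrist_force: [0.1, 0.3, 0.7]
gripper_width: 0.578
gripper_force: 0.0
```

Emit:
play_rows --commands "0 0 0 0 0 0;0 0 0 0 0 0;0 0 0 0 0 0;0 0 0 0 0 0;0 0 0 0 0 0;0 0 0 0 0 0" --grip 0

```text
time_s: 22.75
tcp_pos: [0.4909, 0.3031, 0.0229]
ee_rot: [[-1.0, 0.017, 0.001], [0.017, 1.0, 0.001], [-0.001, 0.001, -1.0]]
wrist_force: [-0.5, 1.4, 0.6]
gripper_width: 0.158
gripper_force: 30.0
```

Emit:
play_rows --commands "0 0 0.5 0 0 0;0 0 0.9 0 0 0;0 0 0.9 0 0 0;0 0 0.9 0 0 0;0 0 0 0 0 0;0 0 0 0 0 0"

```text
time_s: 23.35
tcp_pos: [0.4899, 0.3022, 0.1179]
ee_rot: [[-1.0, 0.018, -0.001], [0.018, 1.0, -0.0], [0.001, -0.0, -1.0]]
wrist_force: [0.0, -0.6, -2.4]
gripper_width: 0.158
gripper_force: 30.0
```

```bash
python3 - <<'E'
from h import *
need(436.2,90.6,100,-4.2)  # lane c apron: tab at station x=-135
E
```

```text
t 23.4 need units xyz [-1.79 -7.05 -0.6 ] turn -0.37 deg -3.2
```

Emit:
play_rows --commands "-0.224 -0.881 0 0 0 -0.046;-0.224 -0.881 0 0 0 -0.046;-0.224 -0.881 0 0 0 -0.046;-0.224 -0.881 0 0 0 -0.046;-0.224 -0.881 0 0 0 -0.046;-0.224 -0.881 0 0 0 -0.046;-0.224 -0.881 0 0 0 -0.046;-0.224 -0.881 0 0 0 -0.046;0 0 0 0 0 0;0 0 0 0 0 0;0 0 -0.9 0 0 0;0 0 -0.9 0 0 0;0 0 -0.5 0 0 0;0 0 0 0 0 0;0 0 0 0 0 0;0 0 0 0 0 0"

```text
time_s: 24.95
tcp_pos: [0.4377, 0.0919, 0.0501]
ee_rot: [[-0.997, 0.072, 0.002], [0.072, 0.997, 0.001], [-0.002, 0.001, -1.0]]
wrist_force: [0.1, 0.5, -1.3]
gripper_width: 0.161
gripper_force: 30.0
```

```bash
python3 - <<'E'
from h import *
need(436.2,90.6,40.5,-4.2)
need(571,81,40.5,-4.2)
E
```

```text
t 24.9 need units xyz [-0.05 -0.04 -0.32] turn -0.01 deg -0.1
t 24.9 need units xyz [ 4.44 -0.36 -0.32] turn -0.01 deg -0.1
```

Emit:
play_rows --commands "0 -0.04 -0.15 0 0 0;0 0 -0.15 0 0 0;0 0 0 0 0 0;0.5 -0.037 0 0 0 0;0.5 -0.037 0 0 0 0;0.5 -0.037 0 0 0 0;0.5 -0.037 0 0 0 0;0.5 -0.037 0 0 0 0;0.5 -0.037 0 0 0 0;0.5 -0.037 0 0 0 0;0.5 -0.037 0 0 0 0;0 0 0 0 0 0;0 0 0 0 0 0"

```text
time_s: 26.25
tcp_pos: [0.5574, 0.0815, 0.0405]
ee_rot: [[-0.997, 0.073, 0.002], [0.073, 0.997, 0.001], [-0.002, 0.001, -1.0]]
wrist_force: [0.5, 2.5, -1.7]
gripper_width: 0.159
gripper_force: 30.0
```

Emit:
play_rows --commands "0.25 -0.018 0 0 0 0;0.2 -0.015 0 0 0 0;0.1 0 0 0 0 0;0 0 0 0 0 0;0 0 0 0 0 0"

```text
time_s: 26.75
tcp_pos: [0.5672, 0.0807, 0.0401]
ee_rot: [[-0.997, 0.073, -0.011], [0.073, 0.997, -0.001], [0.011, -0.001, -1.0]]
wrist_force: [-13.4, 9.7, 6.5]
gripper_width: 0.158
gripper_force: 30.0
```

Emit:
play_rows --commands "0 0 0 0 0 0;0 0 0 0 0 0;0 0 0 0 0 0;0 0 0.5 0 0 0;0 0 1 0 0 0;0 0 1 0 0 0;0 0 1 0 0 0;0 0 0.8 0 0 0;-0.5 0.8 0 0 0 0;-0.5 0.8 0 0 0 0;-0.5 0.8 0 0 0 0;-0.5 0.8 0 0 0 0;-0.5 0.8 0 0 0 0;0 0 0 0 0 0;0 0 0 0 0 0" --grip 50

```text
time_s: 28.25
tcp_pos: [0.4983, 0.2001, 0.1696]
ee_rot: [[-0.997, 0.072, 0.0], [0.072, 0.997, -0.0], [-0.0, -0.0, -1.0]]
wrist_force: [-0.1, -0.1, -0.4]
gripper_width: 0.574
gripper_force: 0.0
```

```bash
python3 - <<'E'
from h import *
p=tabs();d=np.load("top0.npy")
cv2.imwrite("pics/c5.png",cv2.resize(p[170:250,240:380],(800,457),interpolation=cv2.INTER_CUBIC))
need(461,395.3,120,-6)
E
```

```text
t 28.3 need units xyz [-1.25  6.52 -1.65] turn -0.21 deg -1.8
```

View pics/c5.png

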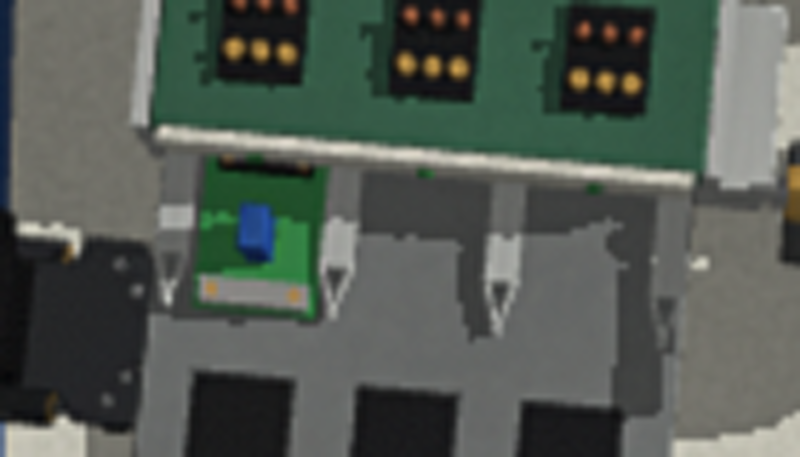

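Lane c's carrier sits where the tested one had been: its bar is at top-view pixel (284,221), the same as before. Next is the carrier on the far left.

Emit:
play_rows --commands "-0.178 0.931 0 0 0 -0.04;-0.178 0.931 0 0 0 -0.04;-0.178 0.931 0 0 0 -0.04;-0.178 0.931 0 0 0 -0.04;-0.178 0.931 0 0 0 -0.04;-0.178 0.931 0 0 0 -0.04;-0.178 0.931 0 0 0 -0.04;0 0 0 0 0 0;0 0 -0.83 0 0 0;0 0 -0.83 0 0 0;0 0 -0.83 0 0 0;0 0 -0.83 0 0 0;0 0 -0.83 0 0 0;0 0 -0.73 0 0 0;0 0 0 0 0 0;0 0 0 0 0 0"

```text
time_s: 29.9
tcp_pos: [0.4618, 0.3947, 0.0232]
ee_rot: [[-0.993, 0.115, 0.0], [0.115, 0.993, -0.001], [-0.0, -0.001, -1.0]]
wrist_force: [0.6, 1.6, 0.6]
gripper_width: 0.57
gripper_force: 0.0
```

Emit:
play_rows --commands "0 0 0 0 0 0;0 0 0 0 0 0;0 0 0 0 0 0;0 0 0 0 0 0;0 0 0 0 0 0;0 0 0 0 0 0" --grip 0

```text
time_s: 30.5
tcp_pos: [0.461, 0.3958, 0.0234]
ee_rot: [[-0.993, 0.114, 0.0], [0.114, 0.993, 0.001], [-0.0, 0.001, -1.0]]
wrist_force: [0.4, 0.1, 1.1]
gripper_width: 0.157
gripper_force: 29.9
```

Emit:
play_rows --commands "0 0 0.5 0 0 0;0 0 0.9 0 0 0;0 0 0.9 0 0 0;0 0 0.9 0 0 0;0 0 0.5 0 0 0;0 0 0 0 0 0;0 0 0 0 0 0"

```text
time_s: 31.2
tcp_pos: [0.4601, 0.3949, 0.1328]
ee_rot: [[-0.993, 0.115, -0.002], [0.115, 0.993, -0.001], [0.002, -0.001, -1.0]]
wrist_force: [0.3, -0.6, -3.4]
gripper_width: 0.159
gripper_force: 29.9
```

```bash
python3 - <<'E'
from h import *
need(430,10.8,50,-4.2)
tabs()
E
```

```text
t 31.2 need units xyz [ -1.   -12.8   -2.76] turn 0.28 deg 2.4
tab [616.3 290.8] [20.5 13.5] 12.9 mod [676.7 301. ] yaw 9.6
```

Emit:
play_rows --commands "-0.071 -0.914 0 0 0 0.02;-0.071 -0.914 0 0 0 0.02;-0.071 -0.914 0 0 0 0.02;-0.071 -0.914 0 0 0 0.02;-0.071 -0.914 0 0 0 0.02;-0.071 -0.914 0 0 0 0.02;-0.071 -0.914 0 0 0 0.02;-0.071 -0.914 0 0 0 0.02;-0.071 -0.914 0 0 0 0.02;-0.071 -0.914 0 0 0 0.02;-0.071 -0.914 0 0 0 0.02;-0.071 -0.914 0 0 0 0.02;-0.071 -0.914 0 0 0 0.02;-0.071 -0.914 0 0 0 0.02;0 0 0 0 0 0;0 0 -0.9 0 0 0;0 0 -0.9 0 0 0;0 0 -0.9 0 0 0;0 0 0 0 0 0;0 0 0 0 0 0"

```text
time_s: 33.25
tcp_pos: [0.431, 0.0118, 0.0527]
ee_rot: [[-0.997, 0.072, -0.002], [0.072, 0.997, -0.001], [0.002, -0.001, -1.0]]
wrist_force: [0.4, -0.9, -3.1]
gripper_width: 0.158
gripper_force: 29.9
```

```bash
python3 - <<'E'
from h import *
need(430,10.8,41,-4.2)
E
```

```text
t 33.2 need units xyz [-0.03 -0.03 -0.39] turn -0.01 deg -0.1
```

Emit:
play_rows --commands "0 -0.035 -0.2 0 0 0;0 0 -0.2 0 0 0;0 0 0 0 0 0;0.5 -0.037 0 0 0 0;0.5 -0.037 0 0 0 0;0.5 -0.037 0 0 0 0;0.5 -0.037 0 0 0 0;0.5 -0.037 0 0 0 0;0.5 -0.037 0 0 0 0;0.5 -0.037 0 0 0 0;0.5 -0.037 0 0 0 0;0 0 0 0 0 0;0 0 0 0 0 0"

```text
time_s: 34.55
tcp_pos: [0.5517, 0.0021, 0.0413]
ee_rot: [[-0.997, 0.072, 0.002], [0.072, 0.997, 0.001], [-0.002, 0.001, -1.0]]
wrist_force: [2.1, 1.6, -2.9]
gripper_width: 0.157
gripper_force: 30.0
```

Emit:
play_rows --commands "0.25 -0.018 0 0 0 0;0.2 -0.015 0 0 0 0;0.15 0 0 0 0 0;0 0 0 0 0 0;0 0 0 0 0 0"

```text
time_s: 35.05
tcp_pos: [0.5621, 0.0009, 0.0403]
ee_rot: [[-0.997, 0.074, -0.014], [0.074, 0.997, -0.001], [0.014, -0.002, -1.0]]
wrist_force: [-14.0, 8.6, 6.6]
gripper_width: 0.156
gripper_force: 30.0
```

Same contact signature as lane c (−14 N). Now I'll release and go to the last carrier.

Emit:
play_rows --commands "0 0 0 0 0 0;0 0 0 0 0 0;0 0 0 0 0 0;0 0 0.5 0 0 0;0 0 1 0 0 0;0 0 1 0 0 0;0 0 1 0 0 0;0 0 0.8 0 0 0;-0.5 0.8 0 0 0 0;-0.5 0.8 0 0 0 0;-0.2 0.8 0 0 0 0;0 0.8 0 0 0 0;0 0.8 0 0 0 0;0 0.8 0 0 0 0.2;0 0.8 0 0 0 0.2;0 0.8 0 0 0 0.2;0 0 0 0 0 0;0 0 0 0 0 0" --grip 50

```text
time_s: 36.85
tcp_pos: [0.5333, 0.1927, 0.17]
ee_rot: [[-1.0, -0.017, 0.0], [-0.017, 1.0, -0.0], [-0.0, -0.0, -1.0]]
wrist_force: [-0.3, -0.3, -0.2]
gripper_width: 0.573
gripper_force: 0.0
```

```bash
python3 - <<'E'
from h import *
p=tabs()
cv2.imwrite("pics/c6.png",cv2.resize(p[140:290,130:330],(800,600),interpolation=cv2.INTER_CUBIC))
need(616,291,22.5,13)
E
```

```text
t 36.9 need units xyz [ 2.76  3.29 -4.92] turn 1.4 deg 12.0
```

View pics/c6.png

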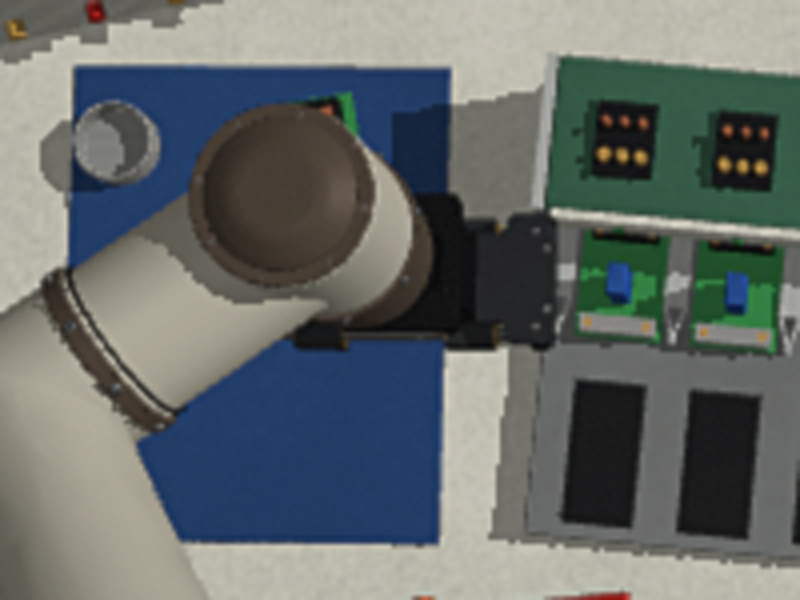

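Lanes c and b both show blue-tab carriers, with their bars in line at (617,325) and (733,337). Now I'll grasp the last one.

Emit:
play_rows --commands "0.69 0.82 0 0 0 0.34;0.69 0.82 0 0 0 0.34;0.69 0.82 0 0 0 0.34;0.69 0.82 0 0 0 0.34;0 0 0 0 0 0;0 0 -0.82 0 0 0;0 0 -0.82 0 0 0;0 0 -0.82 0 0 0;0 0 -0.82 0 0 0;0 0 -0.82 0 0 0;0 0 -0.78 0 0 0;0 0 0 0 0 0;0 0 0 0 0 0"

```text
time_s: 38.2
tcp_pos: [0.6162, 0.2901, 0.0241]
ee_rot: [[-0.976, -0.219, -0.0], [-0.219, 0.976, -0.001], [0.0, -0.001, -1.0]]
wrist_force: [0.1, -0.1, 1.4]
gripper_width: 0.572
gripper_force: 0.0
```

Emit:
play_rows --commands "0 0 0 0 0 0;0 0 0 0 0 0;0 0 0 0 0 0;0 0 0 0 0 0;0 0 0 0 0 0;0 0 0 0 0 0" --grip 0

```text
time_s: 38.8
tcp_pos: [0.616, 0.2914, 0.0239]
ee_rot: [[-0.976, -0.22, 0.0], [-0.22, 0.976, 0.0], [-0.001, 0.0, -1.0]]
wrist_force: [-0.8, 0.3, 0.6]
gripper_width: 0.156
gripper_force: 30.0
```

Emit:
play_rows --commands "0 0 0.5 0 0 0;0 0 0.9 0 0 0;0 0 0.9 0 0 0;0 0 0.9 0 0 0;0 0 0.5 0 0 0;-0.9 0 0 0 0 0;-0.9 0 0 0 0 0;-0.9 0 0 0 0 0;-0.9 0 0 0 0 0;-0.9 0 0 0 0 0;-0.9 0 0 0 0 0;0 0 0 0 0 0;0 0 0 0 0 0"

```text
time_s: 40.1
tcp_pos: [0.4538, 0.2913, 0.1355]
ee_rot: [[-0.975, -0.221, 0.001], [-0.221, 0.975, 0.001], [-0.001, 0.0, -1.0]]
wrist_force: [0.1, -0.1, -2.7]
gripper_width: 0.158
gripper_force: 30.0
```

```bash
python3 - <<'E'
from h import *
need(424,-69,50,-4.2)
E
```

```text
t 40.1 need units xyz [ -0.99 -12.01  -2.85] turn -1.97 deg -16.9
```

Emit:
play_rows --commands "-0.076 -0.924 0 0 0 -0.152;-0.076 -0.924 0 0 0 -0.152;-0.076 -0.924 0 0 0 -0.152;-0.076 -0.924 0 0 0 -0.152;-0.076 -0.924 0 0 0 -0.152;-0.076 -0.924 0 0 0 -0.152;-0.076 -0.924 0 0 0 -0.152;-0.076 -0.924 0 0 0 -0.152;-0.076 -0.924 0 0 0 -0.152;-0.076 -0.924 0 0 0 -0.152;-0.076 -0.924 0 0 0 -0.152;-0.076 -0.924 0 0 0 -0.152;-0.076 -0.924 0 0 0 -0.152;0 0 0 0 0 0;0 0 -0.9 0 0 0;0 0 -0.9 0 0 0;0 0 -0.9 0 0 0;0 0 0 0 0 0;0 0 0 0 0 0"

```text
time_s: 42.0
tcp_pos: [0.4253, -0.0692, 0.054]
ee_rot: [[-0.997, 0.074, 0.0], [0.074, 0.997, -0.0], [-0.0, -0.0, -1.0]]
wrist_force: [0.9, -0.0, -1.7]
gripper_width: 0.158
gripper_force: 30.0
```

```bash
python3 - <<'E'
from h import *
need(424,-69,41.7,-4.2)
E
```

```text
t 42.0 need units xyz [-0.04  0.01 -0.41] turn 0.01 deg 0.1
```

Emit:
play_rows --commands "0 0 -0.2 0 0 0;0 0 -0.2 0 0 0;0 0 0 0 0 0;0.5 -0.037 0 0 0 0;0.5 -0.037 0 0 0 0;0.5 -0.037 0 0 0 0;0.5 -0.037 0 0 0 0;0.5 -0.037 0 0 0 0;0.5 -0.037 0 0 0 0;0.5 -0.037 0 0 0 0;0.5 -0.037 0 0 0 0;0 0 0 0 0 0;0 0 0 0 0 0"

```text
time_s: 43.3
tcp_pos: [0.5449, -0.0777, 0.0419]
ee_rot: [[-0.997, 0.074, 0.002], [0.074, 0.997, 0.0], [-0.002, 0.001, -1.0]]
wrist_force: [0.7, 2.2, -2.7]
gripper_width: 0.157
gripper_force: 30.0
```

Emit:
play_rows --commands "0.25 -0.018 0 0 0 0;0.2 -0.015 0 0 0 0;0.15 0 0 0 0 0;0 0 0 0 0 0;0 0 0 0 0 0"

```text
time_s: 43.8
tcp_pos: [0.5558, -0.0788, 0.0409]
ee_rot: [[-0.997, 0.076, -0.013], [0.076, 0.997, 0.0], [0.013, -0.001, -1.0]]
wrist_force: [-10.2, 5.9, 4.6]
gripper_width: 0.155
gripper_force: 30.0
```

Contact again. I'll release, back off over the apron side and check everything.

Emit:
play_rows --commands "0 0 0 0 0 0;0 0 0 0 0 0;0 0 0 0 0 0;0 0 0.5 0 0 0;0 0 1 0 0 0;0 0 1 0 0 0;0 0 1 0 0 0;0 0 0.8 0 0 0;-1 0 0 0 0 0;-1 0 0 0 0 0;-1 0 0 0 0 0;-1 0 0 0 0 0;-1 0 0 0 0 0;-0.6 0 0 0 0 0;0 0 0 0 0 0;0 0 0 0 0 0;0 0 0 0 0 0" --grip 50

```text
time_s: 45.5
tcp_pos: [0.3955, -0.0791, 0.171]
ee_rot: [[-0.997, 0.075, 0.001], [0.075, 0.997, -0.0], [-0.001, 0.0, -1.0]]
wrist_force: [0.0, 0.5, 0.7]
gripper_width: 0.575
gripper_force: 0.0
```

```bash
python3 - <<'E'
from h import *
p,d=cams.capture("top")
cv2.imwrite("pics/c7.png",cv2.resize(p[160:280,250:450],(800,480),interpolation=cv2.INTER_CUBIC))
W=cloud("top",d);z=W[...,2];H,S,V=cv2.split(cv2.cvtColor(p,cv2.COLOR_BGR2HSV))
m=np.zeros((480,640),bool);m[195:240,385:425]=1;m&=(z>.087)&(z<.102)&(H>95)&(H<130)&(S>100)
print("lever",*rect(W,m))
i=cams.camera_info("top")
need(530,-199.5,76,-4)
E
```

```text
lever [ 546.4 -201.4] [12.9 77.9] 86.9 108
t 45.5 need units xyz [ 4.49 -4.01 -3.16] turn 0.04 deg 0.3
```

View pics/c7.png

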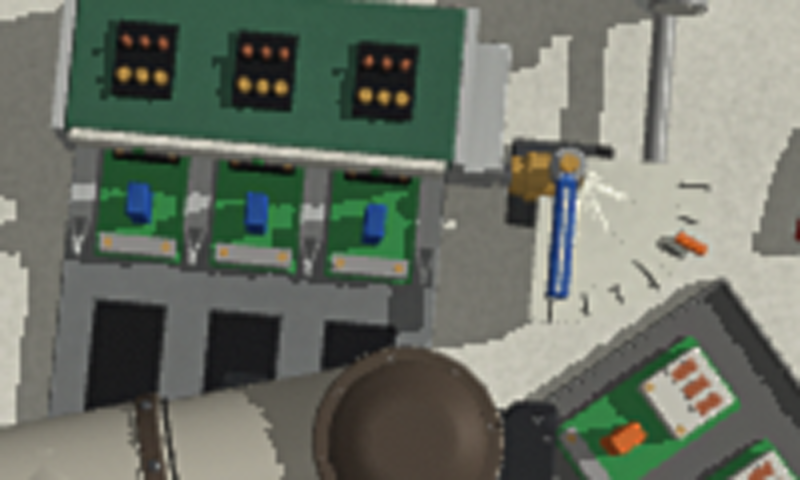

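All three new carriers line up at the same depth as the tested ones had, and the lever points shut. Now I'll grip the lever.

Emit:
play_rows --commands "0.75 -0.67 0 0 0 0;0.75 -0.67 0 0 0 0;0.75 -0.67 0 0 0 0;0.75 -0.67 0 0 0 0;0.75 -0.67 0 0 0 0;0.75 -0.67 0 0 0 0.04;0 0 0 0 0 0;0 0 -0.79 0 0 0;0 0 -0.79 0 0 0;0 0 -0.79 0 0 0;0 0 -0.79 0 0 0;0 0 0 0 0 0;0 0 0 0 0 0"

```text
time_s: 46.85
tcp_pos: [0.5295, -0.1997, 0.0758]
ee_rot: [[-0.998, 0.068, -0.001], [0.068, 0.998, -0.0], [0.001, -0.0, -1.0]]
wrist_force: [0.7, -0.1, 0.8]
gripper_width: 0.576
gripper_force: 0.0
```

Emit:
play_rows --commands "0 0 0 0 0 0;0 0 0 0 0 0;0 0 0 0 0 0;0 0 0 0 0 0;0 0 0 0 0 0;0 0 0 0 0 0" --grip 0

```text
time_s: 47.45
tcp_pos: [0.5293, -0.2002, 0.0761]
ee_rot: [[-0.998, 0.069, 0.0], [0.069, 0.998, -0.001], [-0.0, -0.001, -1.0]]
wrist_force: [-0.5, -3.1, 1.1]
gripper_width: 0.156
gripper_force: 30.0
```

```bash
python3 - <<'E'
from h import *
s=r.sense();c=np.array(s["tcp_pos"][:2])*1000;ax=np.array([593,-204.]);v=c-ax
print(psi(),np.hypot(*v),np.degrees(np.arctan2(v[1],v[0])))
n=8;a=np.radians(242-np.degrees(np.arctan2(v[1],v[0]))%360)/n
P=[v@np.array([[np.cos(k*a),np.sin(k*a)],[-np.sin(k*a),np.cos(k*a)]]) for k in range(n+1)]
print(np.round(np.diff(P,axis=0)/30,3),a/.15)
E
```

```text
-3.9408258772848086 63.8035738173609 176.54313296312665
[[ 0.003 -0.303]
 [ 0.047 -0.3  ]
 [ 0.089 -0.29 ]
 [ 0.129 -0.275]
 [ 0.167 -0.253]
 [ 0.201 -0.227]
 [ 0.232 -0.196]
 [ 0.257 -0.161]] 0.9520315398613204
```

Emit:
play_rows --commands "0.003 -0.303 0 0 0 0.952;0.047 -0.3 0 0 0 0.952;0.089 -0.29 0 0 0 0.952;0.129 -0.275 0 0 0 0.952;0.167 -0.253 0 0 0 0.952;0.201 -0.227 0 0 0 0.952;0.232 -0.196 0 0 0 0.952;0.257 -0.161 0 0 0 0.952;0 0 0 0 0 0;0 0 0 0 0 0;0 0 0 0 0 0"

```text
time_s: 48.55
tcp_pos: [0.5627, -0.2603, 0.0761]
ee_rot: [[-0.478, -0.878, -0.0], [-0.878, 0.478, -0.001], [0.001, -0.0, -1.0]]
wrist_force: [-1.6, -3.2, 2.1]
gripper_width: 0.162
gripper_force: 30.1
```

Emit:
play_rows --commands "0 0 0 0 0 0;0 0 0 0 0 0;0 0 0 0 0 0;0 0 0.6 0 0 0;0 0 1 0 0 0;0 0 1 0 0 0;0 0 1 0 0 0;-1 0.3 0 0 0 0;-1 0.3 0 0 0 0;-1 0.3 0 0 0 0;-1 0.3 0 0 0 0;-1 0.3 0 0 0 0;-1 0.3 0 0 0 0;0 0 0 0 0 0;0 0 0 0 0 0" --grip 50

```text
time_s: 50.05
tcp_pos: [0.3833, -0.2057, 0.1844]
ee_rot: [[-0.477, -0.879, 0.002], [-0.879, 0.477, -0.0], [-0.001, -0.002, -1.0]]
wrist_force: [1.0, -0.0, -0.7]
gripper_width: 0.578
gripper_force: 0.0
```

```bash
python3 - <<'E'
from h import *
p,d=cams.capture("top")
cv2.imwrite("pics/c8.png",cv2.resize(p[185:260,360:460],(800,600),interpolation=cv2.INTER_CUBIC))
W=cloud("top",d);z=W[...,2];H,S,V=cv2.split(cv2.cvtColor(p,cv2.COLOR_BGR2HSV))
m=np.zeros((480,640),bool);m[195:240,385:430]=1;m&=(z>.087)&(z<.102)&(H>95)&(H<130)&(S>100)
print("lever",*rect(W,m),W[m].mean(0)*1000)
m=np.zeros((480,640),bool);m[205:235,410:440]=1;m&=(H<22)&(S>130)&(V>110);print("mark",*rect(W,m),W[m].mean(0)*1000,np.argwhere(m).mean(0))
s=r.sense();print(s["tcp_pos"],psi())
E
```

```text
lever [ 570.1 -247.7] [74.8 13.2] 62.1 95 [ 569.70388506 -246.86560993   94.92254754]
mark [ 546.1 -292.1] [17.2  5.1] 55.6 17 [ 545.93584752 -292.08478186   66.04012282] [220.76470588 422.76470588]
[ 0.38401379 -0.20585278  0.18432867] 61.51260490339894
```

View pics/c8.png

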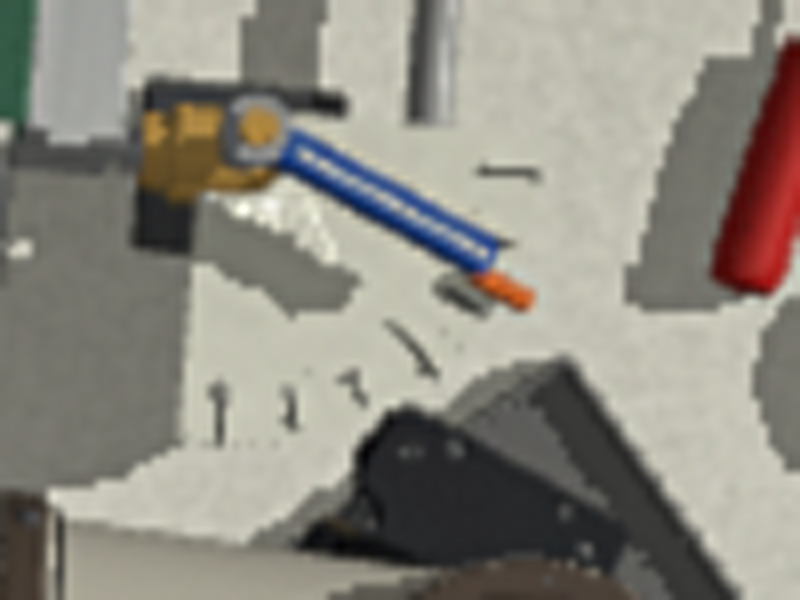

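The lever line points straight at the orange mark (lever tip (490,260), mark (510,290)). Extending the bar 50 mm lands within 1 mm of the mark. Handing in.

```bash
python3 -c "
from station import r
print(r.finish_job())"
```

```text
the job is handed in; nothing more can be done
None
```

I handed the job in at about 50 s with no result returned: both tested carriers are in the tray, all three new ones are home in their lanes, the valve was shut throughout, and the lever now points at the orange mark to within about 1°.

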